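# Hang the spray-can rack on its studs and put the can away

## Robot

A 7-joint arm with a two-finger parallel gripper is mounted at the origin on the work surface. World frame = base frame: x ahead of the robot, y to its left, z up, the work surface at z = 0. Lengths are in m, angles in rad, forces in N, time in s.
With the tool pointing down it reaches from about 0.35 to 0.9 m from the base axis. Payload 8.1 kg.
Tool frame: the origin (TCP) lies on the centre line of the jaws, within the pads' length; the fingertips stand 17 mm ahead of it and the grasp point (between the pads) lies 2 mm behind it; z points along the fingers, y is the direction in which the jaws open and shut (so a half turn about z gives the same grasp; the last joint's range is limited). The gripper opens to 92 mm and grips with 3 to 60 N. Pads are 19 mm wide; open, the fingers measure 130 mm over their backs; the gripper's body (75 mm by 190 mm) begins 47 mm behind the grasp point.
Start: joints at [-1.425, 0.434, 0.025, 1.573, -0.012, 1.134, -0.075], TCP at [0.154, 0.606, 0.244] pointing down, gripper open.
Joint ranges: [-2.62, 2.62], [-0.44, 2.09], [-1.27, 1.32], [0.08, 2.57], [-1.32, 4.46], [0.12, 2], [-2.74, 2.74]. Speed limits (rad/s): [2.22, 2.22, 3.01, 3.01, 3.14, 3.14, 3.14].

## Interface

Orientations are given as a rotation vector (axis times angle).
In Python, from cell import arm, imaging, job gives the robot as it stands.
- The arm moves only by the tool jog_arm, never from a script. Its argument "moves" is a list of rows, each an object with "fingers": the closure, from -1 (fully open) to 1 (shut); "xyz": the shift along the tool's x, y, z in cm, a list of three; "angular": the turn, a rotation vector about the tool's x, y, z in rad, a list of three. In form: [{"fingers": fingers, "xyz": [dx, dy, dz], "angular": [ax, ay, az]}, ...]. A call has 1 to 12 rows; each row is the pose to reach, as a shift and turn from the pose commanded when the call began, along the tool's axes at that moment; what a row does not reach only later rows make up. A row lasts 1/8 s, in which the tool goes at most 62.5 mm and 10.7 degrees, less where a joint would pass 70% of its speed; a pose out of reach is approached as far as the arm can. A call with a gripper value outside its range is refused whole. The fingers move at their own pace and stop on an object; "grip_force" is the grip in N (left out, the last holds). Time passes only in rows, so rows that repeat a pose let the fingers close. It gives the time, the measured TCP pose, the force and the opening at its end, in the units of the state.
- arm.observe(): the state, without advancing time (a new reading comes with each control period).
- imaging.get_image(name): name is "scene" or "top" or "wrist"; returns the picture (420x560x3 uint8, red, green, blue); there is no depth.
- imaging.camera_params(name): a dict with "fx", "fy", "cx", "cy" (pixels), "dist" ([k1, k2, p1, p2, k3] as OpenCV has them; the pictures are not rectified), "rvec" (rotation vector, rad) and "tvec" (3), from world to camera coordinates, as OpenCV has them; the wrist camera has in their place "hand_eye" (4x4, takes a point from camera to tool coordinates, whose origin is the TCP and whose axes are the flange's). Camera axes: x right, y down, z forward; pixel columns grow to the right and rows downward; lengths in m; the calibration is good to about 2 mm. A picture is of the moment at which its call begins: read the wrist's pose just before it. camera_params takes no time and is no camera call.
- job.sign_off(): hands the job in, once; it reports no verdict.
The state is a dict: "clock": time; "joints": joint angles; "dq": joint speeds; "joint_efforts": joint torques, N m; "position": TCP position; "ee_rot": TCP orientation; "force": force on the tool from outside, world axes, zero at the start; "ft_torque": the same for the moment, N m; "width": opening from 0.0 (shut) to 1.0 (fully open).
Only numpy, scipy, OpenCV 4.12 (cv2) and the standard library are available. Lean on these libraries where they do the work, as an engineer would, in place of code of your own. Each camera call takes 0.05 s, during which the arm holds its last target. There are 200 camera calls.

## Task

Hang the yellow spray-can rack on the two studs of the plywood board: press the large ends of its keyholes over the stud heads until its back is flush with the board, then slide it down until it is fully home. Then stand the blue spray can upright in either bay of the hung rack and let go. Carry both upright, and leave the bottle, jar, meter and organiser where they are.

Things in the scene. Friction and masses are not known exactly. Their poses are not given: they have to be found in the camera images.
- board: Plywood board fixed upright, 18 mm thick, 180 mm high. Origin on the bench, mid-thickness, midway between the studs; z up. Front face (local x = -9 mm) looks along -x and carries two studs at y = -58 and +58 mm, a socket outlet and a tool pocket. Board reaches y = -150 to 190 mm; steel angles reach 50 mm behind it.
- outlet (a point): White twin socket outlet fixed on the board's front, 80 mm wide, 80 mm high, 40 mm deep: centre of its front face, at board y = 137 mm, 90 mm above the bench; 22 mm beside the hung rack. Axes as the board's.
- pocket (a point): Grey steel tool pocket fixed on the board's front, 32 mm wide, 70 mm high, 36 mm deep, two driver handles in it reaching 150 mm above the bench: centre of its front face, at board y = -113 mm, 85 mm above the bench; 22 mm beside the hung rack. Axes as the board's.
- stud_near (a point): Steel stud at board y = -58 mm: centre of its head's outer face, 160 mm above the bench, 10.5 mm in front of the board face. Head 16 mm diameter, 4 mm thick; shank 8 mm diameter; 6.5 mm free between head and board. Axes as the board's.
- stud_far (a point): The same point on the other, equal stud, at board y = +58 mm, beside the socket outlet. Axes as the board's.
- rack_center (a point): Loose yellow plastic rack, 0.3 kg, upright on the bench: 81 deep (x), 150 wide (y), 127 mm high. Point: middle of its outline, 63.5 mm above its underside; z up. Back face at x = +40.5 mm goes against the board; hung, its axes are parallel to the board's. Back plate 4 mm thick, full width and height. Front lip and side walls 5 mm thick, 40 mm high. Floor 4 mm.
- rack_keys (a point): On the rack's back face, midway between the large ends of its two keyholes (at y = -58 and +58 mm from here), 95 mm above the underside. Large end: octagon 24 mm across. An 11 mm wide slot runs from it straight up; the rack is home after sliding 20 mm down, stud centres then 115 mm above the underside. Rack axes.
- rack_grip (a point): On the rack's middle partition, the place to grip it from above with a finger in each bay: 10 mm thick (along rack y), full depth (x), its top 105 mm above the underside. Point: mid-depth, 15 mm below that top. Rack axes.
- rack_bay (a point): Centre of the floor of one bay for a can, 4 mm above the underside, at rack x = 0, y = -37.5 mm; the other bay is its mirror image at y = +37.5 mm. Each is 65 mm wide (y), 72 mm deep (x), open above, between partition and side wall. Rack axes.
- can_center (a point): Loose blue spray can with white band and red cap, standing upright on the bench, about 0.24 kg: 52 mm diameter up to 155 mm high, then a shoulder and a 38 mm cap up to 185 mm. This point is on its axis, 92.5 mm above its underside.
- bottle: Brown glass bottle, 60 mm diameter, 200 mm high, standing on the bench; leave it alone. Origin at the centre of its underside.
- jar: White jar with green label and black cap, 64 mm diameter, 75 mm high, standing on the bench; leave it alone. Origin at the centre of its underside.
- meter: Orange multimeter with black face lying on its back, 150 (local x) by 75 (y) by 45 mm high; leave it alone. Origin at the centre of its underside.
- organiser: Grey parts organiser with clear lid and red latches, 120 (local x) by 180 (y) by 44 mm high; leave it alone. Origin at the centre of its underside.
There are look-alikes about, which are no part of the job. Several things look just like the part that bears rack_center: the one meant starts farthest to the robot's right. What is shaped like the part that bears can_center but purple is not meant.

How it is judged:
On the way, in this order (a step that is already met when the one before it is completed fails the run):
1. the rack hangs on both studs: back flush with the board, slid down fully home, while the can is not in it (x of rack_center in the frame of board between -0.0535 and -0.046 m and y of rack_center in the frame of board between -0.004 and 0.004 m and z of rack_center in the frame of board between 0.1045 and 0.112 m and angle between the x axis of rack_center and the x axis of board, either way round below 0.06 rad and angle between rack_center's own z axis and vertical below 0.06 rad and horizontal distance between rack_center and can_center above 0.08 m), for 0.2 s.
2. the can stands upright in a bay of the hung rack (x of rack_center in the frame of board between -0.0535 and -0.046 m and y of rack_center in the frame of board between -0.004 and 0.004 m and z of rack_center in the frame of board between 0.1045 and 0.112 m and angle between the x axis of rack_center and the x axis of board, either way round below 0.06 rad and angle between rack_center's own z axis and vertical below 0.06 rad and ((x of can_center in the frame of rack_center between -0.015 and 0.015 m and y of can_center in the frame of rack_center between 0.0255 and 0.0495 m and z of can_center in the frame of rack_center between 0.029 and 0.037 m and angle between can_center's own z axis and vertical below 0.08 rad) or (x of can_center in the frame of rack_center between -0.015 and 0.015 m and y of can_center in the frame of rack_center between -0.0495 and -0.0255 m and z of can_center in the frame of rack_center between 0.029 and 0.037 m and angle between can_center's own z axis and vertical below 0.08 rad))), for 0.2 s.
At the end, for the whole second after the job is handed in: Rack on both studs, within 4 mm of flush, fully down and centred, upright and parallel to the board (0.06 rad); can upright (0.08 rad) on the floor of a bay; both released and at rest; bottle, jar, meter, organiser upright and within 20 mm of their starts (all of step 2 and linear speed of each of rack, can below 0.02 m/s and distance of each of bottle, jar, meter, organiser from where it was at the start of the episode below 0.02 m and angle between each of bottle, jar, meter, organiser's own z axis and vertical below 0.15 rad); the robot touches nothing.
It fails at once if a bystander (bottle, jar, meter or organiser) is pushed 30 mm away or tipped (distance of any of bottle, jar, meter, organiser from where it was at the start of the episode above 0.03 m or angle between any of bottle, jar, meter, organiser's own z axis and vertical above 0.4 rad).
It fails at once if the spray can is tipped over (angle between can_center's own z axis and vertical above 0.8 rad).
It fails at once if the rack is tipped over (angle between rack_center's own z axis and vertical above 0.8 rad).
It also fails if it takes over 72 s, if anything falls off the work surface, if the arm or the gripper's body presses on something with over 40 N, if the wrist force passes 120 N, or if a joint passes its speed limit or range.

## Working session

There is one attempt and no reset: what is moved stays moved. The work goes in short steps, Python scripts to look and compute and a tool call to move; the robot and the scene stay as the last step left them, time stands still between calls to the robot, and variables do not carry over. Pictures are saved under pics/ and viewed, about 8 in all and at most 12, crops included, and the job is handed in when it is done.

Besides the shell and the picture viewer there is one more tool, called after "Call:" in YAML: its name, and indented under it one key for each argument. jog_arm: Moves the arm, as the interface text tells. Its arguments: {"type":"object","properties":{"moves":{"type":"array"},"grip_force":{"type":"number"}},"required":["moves"]}

```bash
mkdir -p pics; ls
python3 - <<'E'
from cell import arm, imaging, job
import cv2
print(arm.observe())
for n in ("scene","top","wrist"):
    cv2.imwrite(f"pics/{n}0.png",cv2.cvtColor(imaging.get_image(n),cv2.COLOR_RGB2BGR)); print(n,imaging.camera_params(n))
E
```

```text
pics
{'clock': 0.0, 'joints': array([-1.42460573,  0.43521198,  0.02496675,  1.57411557, -0.01158872,
        1.13400467, -0.07508015]), 'dq': array([-0.00018366,  0.00185673,  0.00129413, -0.00037366, -0.0004358 ,
        0.00081855,  0.00036903]), 'joint_efforts': array([-3.67317316e-04, -6.67855024e+01,  9.84519124e-01, -3.14456785e+01,
       -6.06403663e-02,  4.28432319e-02,  1.80010989e-04]), 'position': array([0.15382676, 0.60526044, 0.24294458]), 'ee_rot': array([-3.89848291e-01, -3.11726246e+00,  2.50397376e-03]), 'force': array([-0.17843989,  0.37385585,  0.06559803]), 'ft_torque': array([ 0.0071143 , -0.00976675,  0.02620008]), 'width': 1.0035853288734118}
scene {'fx': 411.50507151942924, 'fy': 411.50507151942924, 'cx': 270.938962445207, 'cy': 212.4210672966474, 'dist': array([-0.10624893,  0.        ,  0.        ,  0.        ,  0.        ]), 'rvec': array([ 1.52281726,  1.69268718, -0.93966323]), 'tvec': array([-0.08332629, -0.17218384,  1.58251131])}
top {'fx': 528.4202633311019, 'fy': 528.4202633311019, 'cx': 282.9252252844732, 'cy': 217.43807139695815, 'dist': array([-0.10923935,  0.        ,  0.        ,  0.        ,  0.        ]), 'rvec': array([ 2.16348898, -2.17251784,  0.1333078 ]), 'tvec': array([0.13574271, 0.51007666, 1.77988903])}
wrist {'fx': 300.77979954715164, 'fy': 300.77979954715164, 'cx': 284.01605945424114, 'cy': 215.0643502275658, 'dist': array([-0.00437396,  0.        ,  0.        ,  0.        ,  0.        ]), 'hand_eye': array([[-1.01106586e-03, -9.69227459e-01, -2.46164804e-01,
         6.62052109e-02],
       [ 9.99998724e-01, -1.28450416e-03,  9.50225719e-04,
        -1.39219029e-03],
       [-1.23718457e-03, -2.46163529e-01,  9.69227520e-01,
        -1.41174085e-01],
       [ 0.00000000e+00,  0.00000000e+00,  0.00000000e+00,
         1.00000000e+00]])}
```

View pics/scene0.png

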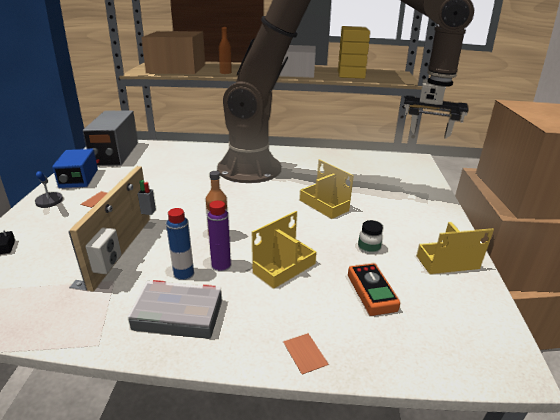

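View pics/top0.png

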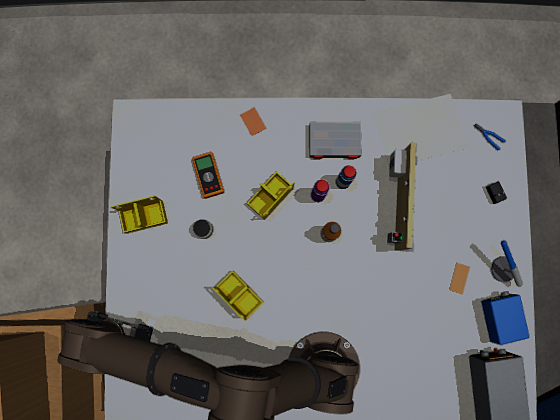

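The scene view shows three racks: (283,255), (327,190) and (455,250). The top view shows the same racks at (270,195), (238,295) and (140,213), the blue can at (345,178), the purple can at (320,190) and the board at (405,195), its front facing image-left (+y). The rack candidate farthest to the robot's right is the one at top (270,195) / scene (283,255). I'll check that choice in crops.

Run:
```python
import cv2
t=cv2.imread("pics/top0.png"); s=cv2.imread("pics/scene0.png")
cv2.imwrite("pics/topc.png",cv2.resize(t[130:260,235:425],None,fx=4.2,fy=4.2,interpolation=cv2.INTER_CUBIC))
cv2.imwrite("pics/scenec.png",cv2.resize(s[160:300,70:330],None,fx=3,fy=3,interpolation=cv2.INTER_CUBIC))
```

```text
(no output)
```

View pics/topc.png

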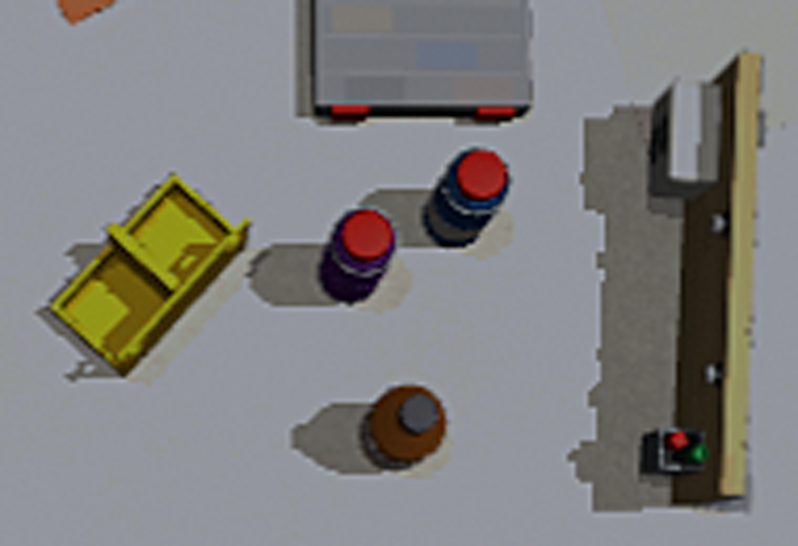

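View pics/scenec.png

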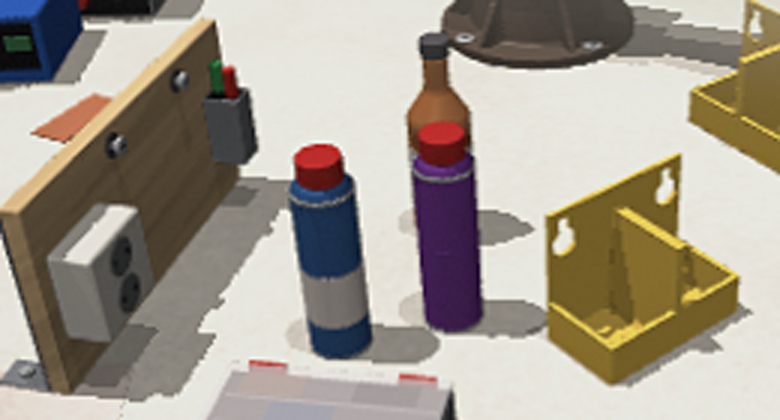

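The top crop shows the chosen rack with its back plate toward lower right, corners at (250,222) and (125,376). The blue can's cap is at (483,174) and the stud heads are at (720,222) and (713,372). The scene crop confirms a yellow rack with keyholes, and the blue can at (330,250) next to the purple one at (448,230). Next I'll fit the poses.

```bash
cat > h.py <<'E'
import numpy as np, cv2
from scipy.optimize import least_squares
from scipy.spatial.transform import Rotation as R
from cell import arm, imaging, job
P={n:imaging.camera_params(n) for n in("scene","top","wrist")}
def wristcam(s):
    p=P["wrist"]; T=np.eye(4);T[:3,:3]=R.from_rotvec(s["ee_rot"]).as_matrix();T[:3,3]=s["position"]
    C=np.linalg.inv(T@p["hand_eye"]); return cv2.Rodrigues(C[:3,:3])[0],C[:3,3]
def proj(n,X,s=None):
    p=P[n]; rv,tv=wristcam(s) if n=="wrist" else (p["rvec"],p["tvec"])
    K=np.array([[p["fx"],0,p["cx"]],[0,p["fy"],p["cy"]],[0,0,1]])
    return cv2.projectPoints(np.array(X,float).reshape(-1,3),rv,tv,K,p["dist"])[0][:,0]
def world(q,X): # q=x,y,yaw
    c,s=np.cos(q[2]),np.sin(q[2]); X=np.array(X,float)
    return np.c_[q[0]+c*X[:,0]-s*X[:,1],q[1]+s*X[:,0]+c*X[:,1],X[:,2]]
def fit(obs,q0,noyaw=False):
    # obs: list of (cam, state, local pts(m), pixels)
    f=lambda q:np.concatenate([(proj(n,world(np.r_[q,0][:3],X),s)-np.array(px)).ravel() for n,s,X,px in obs])
    r=least_squares(f,q0,loss="soft_l1"); return r.x,f(r.x).reshape(-1,2).round(1)
tc=lambda a:np.array(a)/4.2+[235,130]-0.38
sc=lambda a:np.array(a)/3+[70,160]-0.33
E
python3 - <<'E'
from h import *
m=lambda a:np.array(a)/1000
q,r=fit([("top",None,m([[40.5,75,127],[40.5,-75,127],[-40.5,75,40],[-40.5,-75,40]]),tc([[250,222],[125,376],[175,173],[50,307]])),
 ("scene",None,m([[40.5,75,127],[40.5,-75,127],[-40.5,75,0],[-40.5,-75,40],[-40.5,-75,0],[40.5,75,0]]),sc([[548,215],[680,155],[612,383],[738,277],[735,312],[549,343]]))],[.6,.15,-2.2])
print("rack",q,r.tolist())
q,r=fit([("top",None,m([[-19.5,58,160],[-19.5,-58,160],[-9,190,180],[9,190,180],[-9,-150,180],[9,-150,180]]),tc([[716,222],[709,372],[740,55],[760,54],[722,492],[745,495]])),
 ("scene",None,m([[-19.5,58,160],[-19.5,-58,160],[-49,177,130],[-49,97,130],[-49,97,50],[-49,177,50],[-9,190,0],[-9,190,180]]),sc([[119,146],[182,80],[98,258],[138,210],[150,300],[108,340],[68,390],[22,215]]))],[.6,-.25,-1.57])
print("board",q,r.tolist())
for n,tp,st,h in(("can",[483,174],[318,152],.185),("purple",[367,234],[441,131],.185),("bottle",[419,412],[434,39],.2)):
    q,r=fit([("top",None,[[0,0,h]],tc([tp])),("scene",None,[[0,0,h]],sc([st]))],[.6,0.]); print(n,q,r.tolist())
for n,c in(("jar",[202,229]),("meter",[207,175]),("organiser",[335,140])):
    print(n,fit([("top",None,[[0,0,.05]],[c])],[.6,.2])[0])
E
```

```text
rack [ 0.58897047  0.17723996 -2.30734528] [[0.2, -1.0], [-0.9, -3.7], [-0.3, -0.3], [-0.0, -0.1], [-0.8, -0.5], [-0.5, -1.7], [-0.1, 0.7], [0.8, -1.5], [0.7, -1.0], [-0.5, -2.0]]
board [ 0.5478255  -0.2736418  -1.64187758] [[-0.3, 0.2], [-0.0, 0.2], [0.1, -1.2], [0.8, -0.5], [0.5, 0.2], [0.6, -0.2], [0.9, -0.5], [0.9, 0.1], [-3.3, 1.1], [0.0, -1.9], [1.9, -5.5], [0.4, 1.1], [0.7, 1.5], [-1.8, -1.7]]
can [ 0.63979709 -0.07676662] [[0.0, 0.0], [0.0, 0.1]]
purple [0.5950122  0.01098931] [[0.2, -0.3], [0.2, -0.3]]
bottle [ 0.45955452 -0.02386452] [[0.1, -0.3], [0.1, -0.6]]
jar [0.46987241 0.40719245]
meter [0.65501003 0.3925562 ]
organiser [ 0.77657507 -0.04722155]
```

```bash
cat >> h.py <<'E'
def down(yaw): return R.from_euler("z",yaw)*R.from_rotvec([np.pi,0,0])
def go(p,yaw):
    s=arm.observe(); R0=R.from_rotvec(s["ee_rot"])
    print("cm",(R0.inv().apply(np.array(p)-s["position"])*100).round(2),"ang",(R0.inv()*down(yaw)).as_rotvec().round(3),"t",s["clock"])
def snap(name,crop=None,f=1,cam="wrist"):
    s=arm.observe(); im=cv2.cvtColor(imaging.get_image(cam),cv2.COLOR_RGB2BGR)
    if crop: im=im[crop[1]:crop[3],crop[0]:crop[2]]
    cv2.imwrite(f"pics/{name}.png",cv2.resize(im,None,fx=f,fy=f,interpolation=cv2.INTER_CUBIC))
    import pickle; pickle.dump(s,open(f"pics/{name}.pkl","wb")); return s
def st(name):
    import pickle; return pickle.load(open(f"pics/{name}.pkl","rb"))
E
python3 -c "
from h import *
go([.589,.177,.27],.834)"
```

```text
cm [-52.73 -30.81  -2.64] ang [-1.000e-03  1.000e-03  2.059e+00] t 0.15
```

Call:
jog_arm:
  moves:
    - {"fingers": -1,"xyz": [-4.4,-2.6,-2.6],"angular": [0,0,0.17]}
    - {"fingers": -1,"xyz": [-8.8,-5.1,-2.6],"angular": [0,0,0.34]}
    - {"fingers": -1,"xyz": [-13.2,-7.7,-2.6],"angular": [0,0,0.51]}
    - {"fingers": -1,"xyz": [-17.6,-10.3,-2.6],"angular": [0,0,0.69]}
    - {"fingers": -1,"xyz": [-22,-12.8,-2.6],"angular": [0,0,0.86]}
    - {"fingers": -1,"xyz": [-26.4,-15.4,-2.6],"angular": [0,0,1.03]}
    - {"fingers": -1,"xyz": [-30.8,-18,-2.6],"angular": [0,0,1.2]}
    - {"fingers": -1,"xyz": [-35.2,-20.5,-2.6],"angular": [0,0,1.37]}
    - {"fingers": -1,"xyz": [-39.5,-23.1,-2.6],"angular": [0,0,1.54]}
    - {"fingers": -1,"xyz": [-44,-25.7,-2.6],"angular": [0,0,1.72]}
    - {"fingers": -1,"xyz": [-48.4,-28.2,-2.6],"angular": [0,0,1.89]}
    - {"fingers": -1,"xyz": [-52.7,-30.8,-2.6],"angular": [0,0,2.06]}

```text
clock: 1.65
position: [0.5897, 0.1764, 0.2696]
ee_rot: [-2.876, -1.263, 0.0]
force: [0.6, 0.5, 1.0]
width: 1.001
```

```bash
python3 -c "
from h import *
go([.589,.177,.27],.834)"
```

```text
cm [-0.   -0.09 -0.04] ang [-0.     0.    -0.006] t 1.65
```

```bash
python3 -c "
from h import *
s=snap('w1',f=1.4); print(s['position'],s['ee_rot'],s['joints'].round(2))
for X in ([40.5,75,127],[40.5,-75,127],[-40.5,75,40],[-40.5,-75,40]): print(proj('wrist',world([.589,.1772,-2.3073],np.array([X])/1000),s)*1.4)
"
```

```text
[0.58970306 0.17641785 0.26957411] [-2.87623776e+00 -1.26316676e+00  2.17526180e-04] [-0.81  0.44  0.64  1.6  -0.28  1.19 -0.86]
[[501.52404404 345.19462852]]
[[291.68577626 346.60186699]]
[[482.63375957 222.17735633]]
[[309.77920482 223.50724579]]
```

View pics/w1.png

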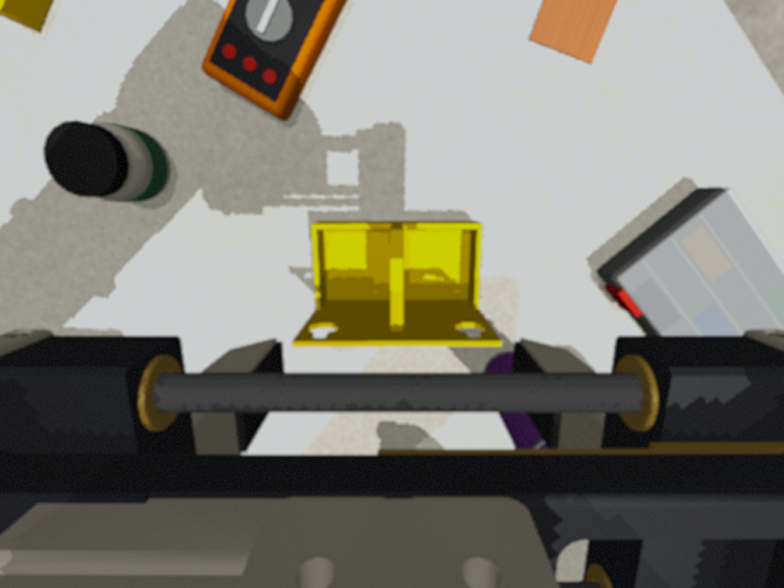

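The wrist view confirms the rack fit to about 1 px (back corners at (293,345) and (502,345), front at (312,222) and (482,222)). Lowering onto the partition.

Call:
jog_arm:
  moves:
    - {"fingers": -1,"xyz": [0,-0.05,6],"angular": [0,0,-0.006]}
    - {"fingers": -1,"xyz": [0,-0.05,12],"angular": [0,0,-0.006]}
    - {"fingers": -1,"xyz": [0,-0.05,16],"angular": [0,0,-0.006]}
    - {"fingers": -1,"xyz": [0,-0.05,18.2],"angular": [0,0,-0.006]}
    - {"fingers": 0.6,"xyz": [0,-0.05,18.2],"angular": [0,0,-0.006]}
    - {"fingers": 1,"xyz": [0,-0.05,18.2],"angular": [0,0,-0.006]}
    - {"fingers": 1,"xyz": [0,-0.05,18.2],"angular": [0,0,-0.006]}
    - {"fingers": 1,"xyz": [0,-0.05,18.2],"angular": [0,0,-0.006]}
    - {"fingers": 1,"xyz": [0,-0.05,18.2],"angular": [0,0,-0.006]}
    - {"fingers": 1,"xyz": [0,-0.05,18.2],"angular": [0,0,-0.006]}
    - {"fingers": 1,"xyz": [0,-0.05,18.2],"angular": [0,0,-0.006]}
    - {"fingers": 1,"xyz": [0,-0.05,18.2],"angular": [0,0,-0.006]}
  grip_force: 40

```text
clock: 3.2
position: [0.5884, 0.1778, 0.0877]
ee_rot: [-2.869, -1.279, 0.0]
force: [0.1, -0.1, 0.1]
width: 0.174
```

```bash
python3 -c "
from h import *
import math
q=[.5478,-.2736,-1.6419]
print('stud mid',world(q,[[-.0195,0,.16],[-.0595,0,0]]))
go([.589,.1772,.088],.834)"
```

```text
stud mid [[ 0.54918535 -0.25414927  0.16      ]
 [ 0.5520271  -0.21425034  0.        ]]
cm [-0.01  0.08 -0.03] ang [-0.     0.     0.005] t 3.2
```

Call:
jog_arm:
  moves:
    - {"fingers": 1,"xyz": [0,0,0],"angular": [0,0,0]}
    - {"fingers": 1,"xyz": [0,0,0],"angular": [0,0,0]}
    - {"fingers": 1,"xyz": [0,0,-1],"angular": [0,0,0]}
    - {"fingers": 1,"xyz": [0,0,-4],"angular": [0,0,0]}
    - {"fingers": 1,"xyz": [0,0,-8],"angular": [0,0,0]}
    - {"fingers": 1,"xyz": [0,0,-12],"angular": [0,0,0]}
    - {"fingers": 1,"xyz": [0,0,-16],"angular": [0,0,0]}
    - {"fingers": 1,"xyz": [0,0,-20],"angular": [0,0,0]}
    - {"fingers": 1,"xyz": [0,0,-22],"angular": [0,0,0]}
    - {"fingers": 1,"xyz": [0,0,-22],"angular": [0,0,0]}

```text
clock: 4.45
position: [0.589, 0.1777, 0.3095]
ee_rot: [-2.869, -1.279, -0.005]
force: [0.5, -0.6, -2.8]
width: 0.102
```

```bash
python3 -c "
from h import *
print(arm.observe()['force'])
go([.56,-.05,.32],1.5)"
```

```text
[ 0.54988691 -0.55129097 -2.81814191]
cm [-18.86  13.07  -1.09] ang [ 0.002 -0.002 -0.662] t 4.45
```

Run:
```python
from h import *
S=[[-.0195,.058,.16],[-.0195,-.058,.16]]
o=[("top",None,S,tc([[716,222],[709,372]])),("scene",None,S,sc([[119,146],[182,80]]))]
a=fit(o,[.548,-.27,-1.6]); print(a[0],a[1].tolist())
for w in o: print(fit([w],[.548,-.27,-1.6])[0])
q=[.5478,-.2736,-1.642]
print(world(q,[[-.108,0,0]]))
go([world(q,[[-.108,0,0]])[0,0],world(q,[[-.108,0,0]])[0,1],.33],-1.642+np.pi)
```

```text
[ 0.54884365 -0.27498639 -1.64453509] [[0.2, -0.1], [0.4, -0.2], [0.2, -0.3], [0.3, 0.2]]
[ 0.54823263 -0.27412591 -1.64990862]
[ 0.54937119 -0.27543353 -1.63956789]
[[ 0.5554835  -0.16587366  0.        ]]
cm [-27.78  20.48  -2.11] ang [ 0.002 -0.002 -0.661] t 4.45
```

Call:
jog_arm:
  moves:
    - {"fingers": 1,"xyz": [-2,1.5,-2.1],"angular": [0,0,-0.05]}
    - {"fingers": 1,"xyz": [-5.5,4.1,-2.1],"angular": [0,0,-0.13]}
    - {"fingers": 1,"xyz": [-9.5,7,-2.1],"angular": [0,0,-0.23]}
    - {"fingers": 1,"xyz": [-13.5,10,-2.1],"angular": [0,0,-0.33]}
    - {"fingers": 1,"xyz": [-17.5,13,-2.1],"angular": [0,0,-0.43]}
    - {"fingers": 1,"xyz": [-21.5,15.9,-2.1],"angular": [0,0,-0.52]}
    - {"fingers": 1,"xyz": [-25,18.5,-2.1],"angular": [0,0,-0.6]}
    - {"fingers": 1,"xyz": [-27.2,20.2,-2.1],"angular": [0,0,-0.65]}
    - {"fingers": 1,"xyz": [-27.8,20.6,-2.1],"angular": [0,0,-0.663]}
    - {"fingers": 1,"xyz": [-27.8,20.6,-2.1],"angular": [0,0,-0.663]}
    - {"fingers": 1,"xyz": [-27.8,20.6,-2.1],"angular": [0,0,-0.663]}

```text
clock: 5.82
position: [0.5562, -0.1648, 0.3282]
ee_rot: [-2.294, -2.145, -0.0]
force: [-0.5, 0.1, -2.9]
width: 0.107
```

Run:
```python
from h import *
w=world([.5485,-.2745,-1.643],[[-.108,0,.1527]])[0]
print(arm.observe()['joints'].round(2)); go(w,-1.643+np.pi)
```

```text
[-0.25  0.33  0.62  1.59 -0.2   1.28  0.33]
cm [-0.21  0.04 17.55] ang [-0.001 -0.001  0.005] t 5.825
```

Call:
jog_arm:
  moves:
    - {"fingers": 1,"xyz": [-0.1,0.05,4],"angular": [0,0,0.005]}
    - {"fingers": 1,"xyz": [-0.1,0.05,9],"angular": [0,0,0.005]}
    - {"fingers": 1,"xyz": [-0.1,0.05,13.5],"angular": [0,0,0.005]}
    - {"fingers": 1,"xyz": [-0.1,0.05,16.5],"angular": [0,0,0.005]}
    - {"fingers": 1,"xyz": [-0.1,0.05,17.6],"angular": [0,0,0.005]}
    - {"fingers": 1,"xyz": [-0.1,0.05,17.6],"angular": [0,0,0.005]}
    - {"fingers": 1,"xyz": [-0.1,0.05,17.6],"angular": [0,0,0.005]}

```text
clock: 6.7
position: [0.5573, -0.1678, 0.1541]
ee_rot: [2.301, 2.137, 0.002]
force: [-0.3, -0.5, -3.2]
width: 0.106
```

Run:
```python
from h import *
s=snap('s2',(70,150,260,300),4,"scene"); print(s['position'],s['force'])
q=[.5485,-.2745,-1.643]
off=lambda p:(p-[70,150]+.5)*4
# rack predicted from TCP
yaw=np.arctan2(*R.from_rotvec(s['ee_rot']).as_matrix()[[1,0],0])-np.pi; r=[*s['position'][:2],yaw]; z=s['position'][2]-.0877
X=np.array([[.0405,.075,.127],[.0405,-.075,.127],[.0405,.058,.095],[.0405,-.058,.095],[-.0405,.075,.04],[-.0405,-.075,.04],[-.0405,.075,0],[-.0405,-.075,0]]); W=world(r,X);W[:,2]+=z
print(yaw,off(proj('scene',W)).round(0).tolist()); print(off(proj('scene',world(q,[[-.0195,.058,.16],[-.0195,-.058,.16]]))).round(0).tolist())
t=snap('t2',(330,130,430,260),4,"top")
print(((proj('top',W)-[330,130]+.5)*4).round(0).tolist())
a=cv2.imread('pics/s2.png');b=cv2.imread('pics/t2.png')
```

```text
[ 0.55727705 -0.16775759  0.15409214] [-0.34907337 -0.48127722 -3.24456803]
-1.6445213790077389 [[207.0, 208.0], [313.0, 99.0], [229.0, 240.0], [309.0, 153.0], [352.0, 344.0], [440.0, 223.0], [361.0, 397.0], [446.0, 272.0]]
[[161.0, 234.0], [245.0, 148.0]]
[[255.0, 178.0], [246.0, 366.0], [245.0, 206.0], [239.0, 349.0], [135.0, 191.0], [126.0, 370.0], [128.0, 200.0], [119.0, 375.0]]
```

View pics/s2.png

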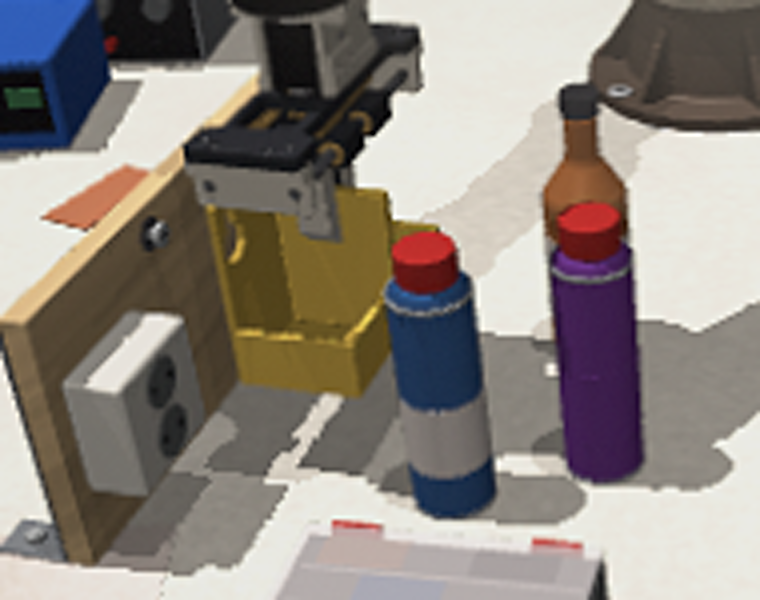

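The scene crop shows the held rack in front of the board, with its front bottom corner at (361,395) (predicted (361,397)) and the far stud at (158,232) (predicted (161,234)). The model agrees, so I'll align and press.

```bash
cat >> h.py <<'E'
B=[.5485,-.2745,-1.643]
def loc():
    s=arm.observe(); c,n=np.cos(B[2]),np.sin(B[2]); d=s["position"]-[B[0],B[1],0]
    yaw=np.arctan2(*R.from_rotvec(s['ee_rot']).as_matrix()[[1,0],0])-np.pi
    print("board-local mm",((np.array([c*d[0]+n*d[1],-n*d[0]+c*d[1],d[2]]))*1000).round(1),"dyaw",(yaw-B[2]).round(4),"F",s["force"].round(1),"t",s["clock"])
E
python3 - <<'E'
from h import *
loc(); go(world(B,[[-.062,0,.1527]])[0],B[2]+np.pi)
E
```

```text
board-local mm [-107.     0.9  154. ] dyaw -0.0018 F [-1.   0.6 -2. ] t 6.8
cm [-4.5  -0.08  0.13] ang [ 0.002  0.    -0.002] t 6.8
```

Call:
jog_arm:
  moves:
    - {"fingers": 1,"xyz": [-1.5,-0.05,0.1],"angular": [0,0,0]}
    - {"fingers": 1,"xyz": [-2.8,-0.05,0.1],"angular": [0,0,0]}
    - {"fingers": 1,"xyz": [-3.2,-0.05,0.1],"angular": [0,0,0]}
    - {"fingers": 1,"xyz": [-3.6,-0.05,0.1],"angular": [0,0,0]}
    - {"fingers": 1,"xyz": [-4,-0.05,0.1],"angular": [0,0,0]}
    - {"fingers": 1,"xyz": [-4.4,-0.05,0.1],"angular": [0,0,0]}
    - {"fingers": 1,"xyz": [-4.7,-0.05,0.1],"angular": [0,0,0]}
    - {"fingers": 1,"xyz": [-4.7,-0.05,0.1],"angular": [0,0,0]}

```text
clock: 7.8
position: [0.5523, -0.2148, 0.1517]
ee_rot: [2.302, 2.137, -0.0]
force: [0.7, 0.3, -2.7]
width: 0.106
```

Run:
```python
from h import *
loc()
```

```text
board-local mm [-59.8  -0.6 151.7] dyaw -0.0022 F [ 0.7  0.3 -2.7] t 7.8
```

Call:
jog_arm:
  moves:
    - {"fingers": 1,"xyz": [-0.3,0.05,-0.1],"angular": [0,0,0]}
    - {"fingers": 1,"xyz": [-0.5,0.05,-0.1],"angular": [0,0,0]}
    - {"fingers": 1,"xyz": [-0.7,0.05,-0.1],"angular": [0,0,0]}
    - {"fingers": 1,"xyz": [-0.7,0.05,-0.1],"angular": [0,0,0]}

```text
clock: 8.3
position: [0.5522, -0.2218, 0.1527]
ee_rot: [2.302, 2.137, -0.0]
force: [-0.1, 0.1, -2.8]
width: 0.107
```

Run:
```python
from h import *
loc()
```

```text
board-local mm [-5.280e+01 -1.000e-01  1.527e+02] dyaw -0.0022 F [-0.1  0.1 -2.8] t 8.3
```

Call:
jog_arm:
  moves:
    - {"fingers": 1,"xyz": [-0.2,0,0],"angular": [0,0,0]}
    - {"fingers": 1,"xyz": [-0.3,0,0],"angular": [0,0,0]}
    - {"fingers": 1,"xyz": [-0.4,0,0],"angular": [0,0,0]}
    - {"fingers": 1,"xyz": [-0.4,0,0],"angular": [0,0,0]}

```text
clock: 8.8
position: [0.5522, -0.2227, 0.1526]
ee_rot: [-2.297, -2.138, -0.003]
force: [-1.1, 8.9, 2.0]
width: 0.108
```

Run:
```python
from h import *
loc()
```

```text
board-local mm [-5.190e+01 -1.000e-01  1.526e+02] dyaw 0.0004 F [-1.1  8.9  2. ] t 8.8
```

Call:
jog_arm:
  moves:
    - {"fingers": 1,"xyz": [0.2,0,0.3],"angular": [0,0,0]}
    - {"fingers": 1,"xyz": [0.2,0,0.7],"angular": [0,0,0]}
    - {"fingers": 1,"xyz": [0.2,0,1.1],"angular": [0,0,0]}
    - {"fingers": 1,"xyz": [0.2,0,1.5],"angular": [0,0,0]}
    - {"fingers": 1,"xyz": [0.2,0,1.5],"angular": [0,0,0]}

```text
clock: 9.43
position: [0.5523, -0.2227, 0.137]
ee_rot: [-2.301, -2.138, -0.001]
force: [1.5, 5.4, -4.7]
width: 0.107
```

Run:
```python
from h import *
loc()
```

```text
board-local mm [-51.9   0.  137. ] dyaw -0.0011 F [ 1.5  5.4 -4.7] t 9.425
```

Call:
jog_arm:
  moves:
    - {"fingers": 1,"xyz": [0,0,0.3],"angular": [0,0,0]}
    - {"fingers": 1,"xyz": [0,0,0.5],"angular": [0,0,0]}
    - {"fingers": 1,"xyz": [0,0,0.65],"angular": [0,0,0]}
    - {"fingers": 1,"xyz": [0,0,0.65],"angular": [0,0,0]}

```text
clock: 9.93
position: [0.5525, -0.2228, 0.1321]
ee_rot: [-2.301, -2.138, -0.002]
force: [-3.3, 8.3, 11.6]
width: 0.103
```

Run:
```python
from h import *
loc()
```

```text
board-local mm [-51.9   0.2 132.1] dyaw -0.0012 F [-3.3  8.3 11.6] t 9.925
```

Call:
jog_arm:
  moves:
    - {"fingers": 1,"xyz": [0.1,0,-0.2],"angular": [0,0,0]}
    - {"fingers": 0.5,"xyz": [0.1,0,-0.2],"angular": [0,0,0]}
    - {"fingers": 0,"xyz": [0.1,0,-0.2],"angular": [0,0,0]}
    - {"fingers": 0,"xyz": [0.1,0,-0.2],"angular": [0,0,0]}
    - {"fingers": 0,"xyz": [0.1,0,-0.2],"angular": [0,0,0]}
    - {"fingers": 0,"xyz": [0.1,0,-4],"angular": [0,0,0]}
    - {"fingers": 0,"xyz": [0.1,0,-9],"angular": [0,0,0]}
    - {"fingers": -1,"xyz": [0.1,0,-14],"angular": [0,0,0]}
    - {"fingers": -1,"xyz": [0.1,0,-19],"angular": [0,0,0]}
    - {"fingers": -1,"xyz": [5,0,-21],"angular": [0,0,0]}
    - {"fingers": -1,"xyz": [9,0,-21],"angular": [0,0,0]}

```text
clock: 11.3
position: [0.5596, -0.133, 0.3432]
ee_rot: [2.301, 2.135, 0.004]
force: [0.5, 0.4, -1.9]
width: 0.888
```

Run:
```python
from h import *
s=snap('s3',(70,150,260,300),4,"scene"); loc()
X=np.array([[.0405,.075,.127],[.0405,-.075,.127],[-.0405,.075,.04],[-.0405,-.075,.04],[-.0405,.075,0],[-.0405,-.075,0]])+[-.0495,0,.045]
print(((proj('scene',world(B,X))-[70,150]+.5)*4).round(0).tolist())
```

```text
board-local mm [-148.8    1.1  341.8] dyaw 0.0045 F [ 0.6  4.8 -0.7] t 11.35
[[128.0, 229.0], [240.0, 120.0], [272.0, 361.0], [366.0, 240.0], [282.0, 413.0], [373.0, 289.0]]
```

View pics/s3.png

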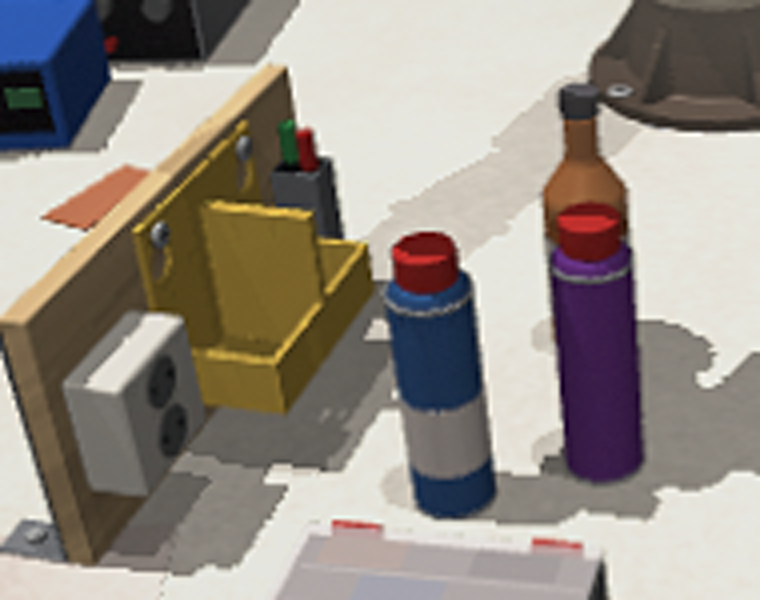

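The scene crop shows the rack hung, with both studs in the slot tops at (160,235) and (243,148) and the front bottom corner at (285,412) (predicted (282,413)). Next is the blue can.

Run:
```python
from h import *
go([.6398,-.0768,.30],B[2]+np.pi); go([.6398,-.0768,.141],B[2]+np.pi)
print(world(B,[[-.0515,.0377,.19]]))
```

```text
cm [5.44 7.59 4.21] ang [ 0.001 -0.004  0.005] t 11.35
cm [ 5.38  7.57 20.11] ang [ 0.001 -0.004  0.005] t 11.35
[[ 0.58981703 -0.2258539   0.19      ]]
```

Call:
jog_arm:
  moves:
    - {"fingers": -1,"xyz": [3,4,1],"angular": [0,0,0]}
    - {"fingers": -1,"xyz": [5.4,7.2,2],"angular": [0,0,0]}
    - {"fingers": -1,"xyz": [5.4,7.6,4],"angular": [0,0,0]}
    - {"fingers": -1,"xyz": [5.4,7.6,7],"angular": [0,0,0]}
    - {"fingers": -1,"xyz": [5.4,7.6,8],"angular": [0,0,0]}
    - {"fingers": -1,"xyz": [5.4,7.6,8],"angular": [0,0,0]}

```text
clock: 12.1
position: [0.6383, -0.0857, 0.261]
ee_rot: [-2.302, -2.137, 0.001]
force: [0.0, -1.1, 0.7]
width: 1.001
```

Run:
```python
from h import *
s=snap('w4',f=1.2); go([.6398,-.0768,.141],B[2]+np.pi)
print(proj('wrist',[[.6398,-.0768,.185],[.595,.011,.185]],s)*1.2)
```

```text
cm [ 0.91  0.03 12.09] ang [ 0.001  0.    -0.002] t 12.15
[[343.20669864 259.05485742]
 [252.62756544 114.62887162]]
```

View pics/w4.png

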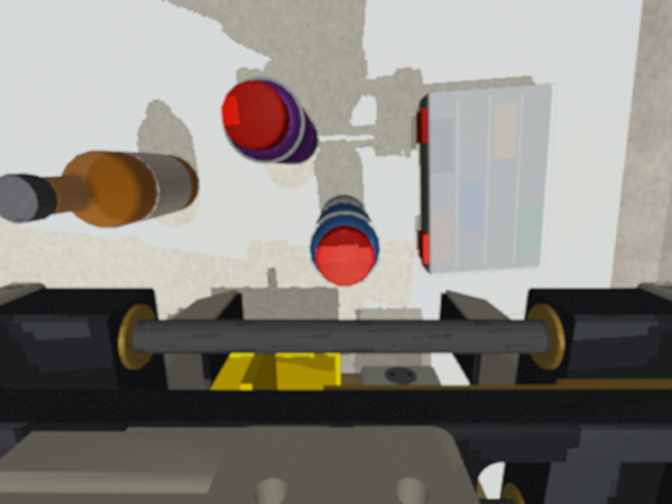

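The wrist view shows the blue can's red cap at (346,253), against a prediction of (343,259). I'll add about 2–3 mm in tool x and 2 mm in y, then descend and grip.

Call:
jog_arm:
  moves:
    - {"fingers": -1,"xyz": [1.15,0.2,3],"angular": [0,0,0]}
    - {"fingers": -1,"xyz": [1.15,0.2,7],"angular": [0,0,0]}
    - {"fingers": -1,"xyz": [1.15,0.2,10.5],"angular": [0,0,0]}
    - {"fingers": -1,"xyz": [1.15,0.2,12],"angular": [0,0,0]}
    - {"fingers": 0,"xyz": [1.15,0.2,12],"angular": [0,0,0]}
    - {"fingers": 1,"xyz": [1.15,0.2,12],"angular": [0,0,0]}
    - {"fingers": 1,"xyz": [1.15,0.2,12],"angular": [0,0,0]}
    - {"fingers": 1,"xyz": [1.15,0.2,12],"angular": [0,0,0]}
    - {"fingers": 1,"xyz": [1.15,0.2,12],"angular": [0,0,0]}
    - {"fingers": 1,"xyz": [1.15,0.2,12],"angular": [0,0,0]}
    - {"fingers": 1,"xyz": [1.15,0.2,12],"angular": [0,0,0]}
    - {"fingers": 1,"xyz": [1.15,0.2,12],"angular": [0,0,0]}
  grip_force: 30

```text
clock: 13.65
position: [0.6417, -0.0743, 0.1418]
ee_rot: [2.302, 2.137, 0.001]
force: [-2.1, 0.2, 6.7]
width: 0.56
```

```bash
python3 -c "
from h import *
loc()"
```

```text
board-local mm [-206.4   78.5  141.8] dyaw -0.0018 F [-2.1  0.2  6.7] t 13.65
```

Call:
jog_arm:
  moves:
    - {"fingers": 1,"xyz": [0,0,-3],"angular": [0,0,0]}
    - {"fingers": 1,"xyz": [0,0,-8],"angular": [0,0,0]}
    - {"fingers": 1,"xyz": [0,0,-13],"angular": [0,0,0]}
    - {"fingers": 1,"xyz": [0,0,-18],"angular": [0,0,0]}
    - {"fingers": 1,"xyz": [-1,-0.4,-21],"angular": [0,0,0]}
    - {"fingers": 1,"xyz": [-4,-1.2,-21],"angular": [0,0,0]}
    - {"fingers": 1,"xyz": [-8,-2.2,-21],"angular": [0,0,0]}
    - {"fingers": 1,"xyz": [-12,-3.2,-21],"angular": [0,0,0]}
    - {"fingers": 1,"xyz": [-14.8,-3.9,-21],"angular": [0,0,0]}
    - {"fingers": 1,"xyz": [-15.5,-4.1,-21],"angular": [0,0,0]}
    - {"fingers": 1,"xyz": [-15.5,-4.1,-21],"angular": [0,0,0]}
    - {"fingers": 1,"xyz": [-15.5,-4.1,-21],"angular": [0,0,0]}

```text
clock: 15.15
position: [0.5897, -0.2241, 0.3508]
ee_rot: [-2.299, -2.139, -0.001]
force: [-0.8, -0.5, -3.0]
width: 0.556
```

```bash
python3 -c "
from h import *
loc(); s=snap('s5',(70,100,260,250),4,'scene')
W=world(B,[[-.0515,.038,s['position'][2]-.1418]])
print(((proj('scene',W)-[70,100]+.5)*4))"
```

```text
board-local mm [-53.2  37.5 350.8] dyaw 0.0002 F [-0.8 -0.5 -3. ] t 15.15
[[209.37628063 353.41848619]]
```

View pics/s5.png

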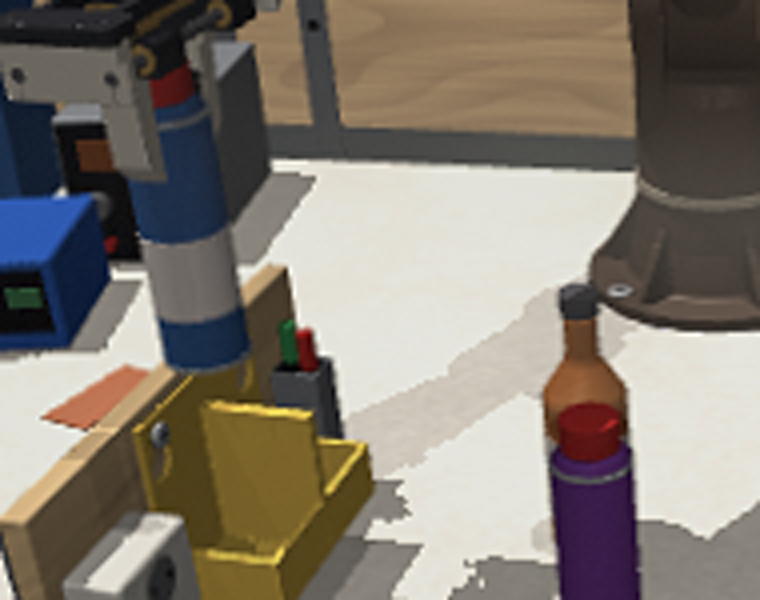

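The crop shows the held can upright with its bottom centre at about (206,356) (predicted (209,353)), above the far bay, and the rack still hung. Lowering it.

Call:
jog_arm:
  moves:
    - {"fingers": 1,"xyz": [0.05,0,3],"angular": [0,0,0]}
    - {"fingers": 1,"xyz": [0.05,0,6.5],"angular": [0,0,0]}
    - {"fingers": 1,"xyz": [0.05,0,10],"angular": [0,0,0]}
    - {"fingers": 1,"xyz": [0.05,0,13],"angular": [0,0,0]}
    - {"fingers": 1,"xyz": [0.05,0,14.5],"angular": [0,0,0]}
    - {"fingers": 1,"xyz": [0.05,0,15.2],"angular": [0,0,0]}
    - {"fingers": 1,"xyz": [0.05,0,15.2],"angular": [0,0,0]}
    - {"fingers": 1,"xyz": [0.05,0,15.5],"angular": [0,0,0]}
    - {"fingers": 1,"xyz": [0.05,0,15.5],"angular": [0,0,0]}

```text
clock: 16.32
position: [0.5893, -0.2254, 0.1967]
ee_rot: [2.302, 2.137, 0.001]
force: [-0.2, 0.2, -3.4]
width: 0.56
```

```bash
python3 -c "
from h import *
loc()"
```

```text
board-local mm [-51.9  37.2 196.7] dyaw -0.0019 F [-0.2  0.2 -3.4] t 16.325
```

Call:
jog_arm:
  moves:
    - {"fingers": 1,"xyz": [0,0,0.3],"angular": [0,0,0]}
    - {"fingers": 1,"xyz": [0,0,0.5],"angular": [0,0,0]}
    - {"fingers": 1,"xyz": [0,0,0.6],"angular": [0,0,0]}
    - {"fingers": 1,"xyz": [0,0,0.65],"angular": [0,0,0]}
    - {"fingers": 1,"xyz": [0,0,0.65],"angular": [0,0,0]}

```text
clock: 16.95
position: [0.5892, -0.2254, 0.1903]
ee_rot: [2.302, 2.137, 0.001]
force: [-2.2, 0.6, 5.4]
width: 0.559
```

```bash
python3 -c "
from h import *
loc()"
```

```text
board-local mm [-51.9  37.1 190.3] dyaw -0.002 F [-2.2  0.6  5.4] t 16.95
```

Contact is at the expected height. Releasing and retreating.

Call:
jog_arm:
  moves:
    - {"fingers": 0.3,"xyz": [0,0,0],"angular": [0,0,0]}
    - {"fingers": -0.5,"xyz": [0,0,0],"angular": [0,0,0]}
    - {"fingers": -0.8,"xyz": [0,0,0],"angular": [0,0,0]}
    - {"fingers": -0.8,"xyz": [0,0,0],"angular": [0,0,0]}
    - {"fingers": -0.8,"xyz": [0,0,-1],"angular": [0,0,0]}
    - {"fingers": -0.8,"xyz": [0,0,-5],"angular": [0,0,0]}
    - {"fingers": -0.8,"xyz": [0,0,-10],"angular": [0,0,0]}
    - {"fingers": -0.8,"xyz": [0,0,-15],"angular": [0,0,0]}
    - {"fingers": -0.8,"xyz": [5,0,-17],"angular": [0,0,0]}
    - {"fingers": -0.8,"xyz": [10,0,-17],"angular": [0,0,0]}
    - {"fingers": -0.8,"xyz": [10,0,-17],"angular": [0,0,0]}
    - {"fingers": -0.8,"xyz": [10,0,-17],"angular": [0,0,0]}

```text
clock: 18.45
position: [0.5963, -0.1261, 0.3602]
ee_rot: [2.302, 2.137, -0.0]
force: [-0.5, -0.4, -0.4]
width: 0.902
```

```bash
python3 -c "
from h import *
loc(); s=snap('s6',(70,100,330,300),3,'scene')
W=world(B,[[-.0515,.038,.185+.0485],[-.0515,.038,.049]])
print(((proj('scene',W)-[70,100]+.5)*3))"
```

```text
board-local mm [-151.5   37.   360.2] dyaw -0.0019 F [-0.5 -0.4 -0.4] t 18.45
[[151.88000973 238.11465149]
 [188.78179216 425.92275   ]]
```

View pics/s6.png

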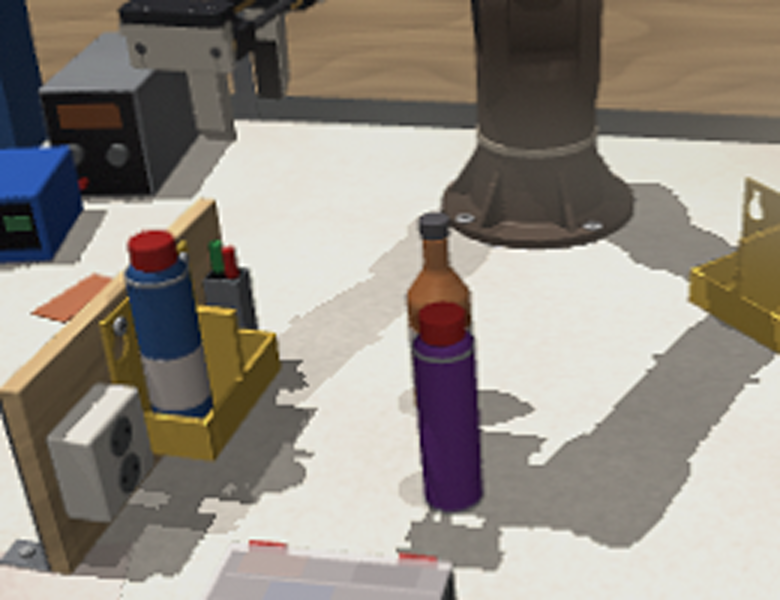

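The can stands upright in the far bay with its cap top at (152,240) (predicted (152,238)). The rack is still hung and the gripper is clear.

```bash
python3 -c "
from h import *
print(job.sign_off())"
```

```text
the job is handed in; nothing more can be done
None
```

I hung the yellow rack on both studs, pressed flush and slid fully down. The blue can stands released and upright in the bay next to the socket outlet. I signed off at about 18.5 s; no verdict was reported.

- **Last picture:** The can's cap was within about 1 px of its predicted place, and the far stud sat in the top of its slot. The gripper was clear, reading near-zero force.
- **Disagreement:** The rack met the board about 2.4 mm earlier than my camera estimate (tool at -51.9 mm instead of -49.5 mm). I took this as error in the estimated board position. Both studs were seen in the slot tops after release, and the rack stopped within 1 mm of the expected height.
- **Bystanders:** None was touched. The bottle and organiser looked unmoved; I did not re-measure the jar and meter at the end.

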